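# Load the sample carrier into the analyser

### The arm

A 6-joint arm with a two-finger parallel gripper is mounted at the origin on the work surface. World frame = base frame: x ahead of the robot, y to its left, z up, the work surface at z = 0. Lengths are in m, angles in degrees, forces in N, time in s.
With the tool pointing down it reaches from about 0.35 to 0.725 m from the base axis. Payload 6 kg.
Tool frame: the origin (TCP) lies between the finger pads; the fingertips stand manip.tip_extent ahead of it and the grasp point (between the pads) lies 5 mm behind it (manip.tip_extent is the distance from the TCP to the fingertips, in m); y points along the fingers, z is the direction in which the jaws open and shut, and the axes are right-handed (so a half turn about y gives the same grasp; the last joint's range is limited). The gripper opens to 85 mm and grips with 20 to 120 N. Pads are 22 mm wide; open, the fingers measure 114 mm over their backs; the gripper's body (76 mm by 85 mm) begins 54 mm behind the grasp point. The pads swing forward as they close: fully open they stand 13 mm farther back than shut.
Start: joints at [95.781, 2.303, 4.859, 0, -92.561, -19.12], TCP at [0.138, 0.584, 0.245] pointing down, gripper open.
Joint ranges: [-146.85, 146.85], [-73.84, 115.35], [-62.03, 85.46], [-188.31, 113.3], [-161.28, -10.13], [-171.36, 171.36]. Speed limits (degrees/s): [147.25, 147.25, 172.46, 180, 180, 180].

### API

Orientations are given as [roll, pitch, yaw] about the fixed x, y, z axes, in that order (R = Rz(yaw) Ry(pitch) Rx(roll)).
In Python, from rig import manip gives the robot as it stands.
- The arm moves only by the tool step_arm, never from a script. Its argument "series" is one flat list of numbers, 7 for each row, row after row: the turn, a rotation vector about the world's x, y, z in degrees, then the shift along the world's x, y, z in mm, then the gripper command: -1 is fully open, 1 is shut, values between are in proportion. In form: [ax, ay, az, tx, ty, tz, claw, ax, ay, az, tx, ty, tz, claw, ...]. A call has 1 to 20 rows; each row shifts and turns the commanded pose from where the row before left it; what a row does not reach is not made up. A row lasts 1/12 s, in which the tool goes at most 41.7 mm and 7.16 degrees, less where a joint would pass 70% of its speed; a pose out of reach is approached as far as the arm can. A call is refused whole if a number of a shift passes 41.7 or a number of a turn 7.16, either way. A call with a gripper value outside its range is refused whole. The fingers move at their own pace and stop on an object; "force" is the grip in N (left out, the last holds). Time passes only in rows, so rows that do not move let the fingers close. It gives the time, the measured TCP pose, the force and the opening at its end, in the units of the state.
- manip.sense(): the state, without advancing time (a new reading comes with each control period).
- manip.snapshot(name): name is "scene" or "side" or "wrist"; returns (picture, depth): 420x560x3 uint8, red, green, blue; 420x560 float32, m along the optical axis (not along the pixel's ray), 0 where there is no reading.
- manip.calibration(name): a dict with "mtx" (3x3 intrinsics, pixels), "dist_coeffs" ([k1, k2, p1, p2, k3] as OpenCV has them; the pictures are not rectified), "R" (3x3) and "t" (3): a world point X has camera coordinates R X + t. Camera axes: x right, y down, z forward; pixel columns grow to the right and rows downward; lengths in m; the calibration is good to about 2 mm. A picture is of the moment at which its call begins: read the wrist's pose just before it. calibration takes no time and is no camera call; for the wrist camera it gives the pose at the moment of the call.
- manip.finish_job(): hands the job in, once; it reports no verdict.
The state is a dict: "clock": time; "qpos": joint angles; "joint_velocities": joint speeds; "effort": joint torques, N m; "eef_pos": TCP position; "ee_rot": TCP orientation; "ft_force": force on the tool from outside, world axes, zero at the start; "ft_torque": the same for the moment, N m; "gripper_width": finger opening in m.
Only numpy, scipy, OpenCV 4.12 (cv2) and the standard library are available. Lean on these libraries where they do the work, as an engineer would, in place of code of your own. Each camera call takes 0.05 s, during which the arm holds its last target.

### The job

Pick up the narrow sample carrier by its grip and slide it nose first into the analyser's slot until you feel it press against the cushioned stop hidden inside; press it home gently, about 5 N and never more than 20 N, and let go of it there. Then press the start button on top of the slot housing fully down and let go. Leave the wide spare carrier and everything else on the bench alone.

Things in the scene. Friction and masses are not known exactly. Their poses are not given: they have to be found in the camera images.
- slot_mouth (a point): Middle of the mouth of the blind, level slot in the analyser, on the slot's floor, 25 mm above the table. +x points into the slot, z up. Slot 33 mm wide, 17 mm high. A hidden rubber-cushioned stop fills it somewhere 45 to 90 mm in, different each time: it resists from first touch, yields 0.3 mm per N (at most 4 mm, then hard) and springs back slowly, without throwing the carrier out.
- analyser: Fixed white bench instrument; origin on the table below the slot's mouth, axes as slot_mouth. A ledge level with the slot's floor, 120 mm wide, reaches 70 mm out of the mouth; two guides on it, 8 mm high, narrow from 58 mm apart to 33 mm at the mouth. Housing over the slot: x 0 to 160 mm, 120 mm wide, flat top 70 mm above the table. Main body behind it: 240 mm wide, 150 mm high.
- carrier_grip (a point): Narrow sample carrier, loose, aluminium, 0.1 to 0.2 kg, 150 mm long: bar 30 mm wide, 14 mm thick, half-round nose; upright grip block at its tail, 30 mm long, 20 wide, 60 high from the underside. The point is in the middle of the grip block, 34 mm above the flat underside; +x to the nose tip, 135 mm ahead; z up. Lies flat, nose roughly towards the slot. Drags 0.5 to 2 N when slid.
- carrier_nose (a point): Tip of the narrow carrier's half-round nose, half-way up the bar (7 mm above its underside); axes as carrier_grip.
- start (a joint): Travel of the start button: 0 up, 0.006 m fully down; springs back; about 5 N holds it fully down. It is pressed straight down.
- start_top (a point): Centre of the top of the round start button, 28 mm across, on top of the housing over the slot, 50 mm behind the mouth, moving 6 mm down when pressed.
- spare_grip (a point): A spare carrier that does not fit the slot, otherwise like the narrow one: bar 46 mm wide with a square nose, 150 mm long, lying on the table; the point is in its grip block, 34 mm above its underside, +x to its nose. To be left alone.
- spare: The same spare carrier; origin on its underside, at mid-length.
- carrier: The narrow carrier as a whole; origin on its underside at mid-length, 75 mm from the nose, +x to the nose.
- bottle: Bystander: amber jar, 60 mm across, 95 mm high; origin under its centre.
- beaker: Bystander: glass beaker, 70 mm across, 90 mm high; origin under its centre.
- dish: Bystander: low glass dish, 76 mm across, 16 mm high; origin under its centre.
- vial: Bystander: small amber vial, 28 mm across, 50 mm high; origin under its centre.
- spatula: Bystander: steel sampling spoon, 170 mm long, lying on the table.
- tin: Bystander: grey plastic box, 70 x 50 x 30 mm; origin under its centre.
There are look-alikes about, which are no part of the job. Leave any yellow look-alike of the carrier alone.

How it is judged (in metres and radians):
On the way, in this order (a step that is already met when the one before it is completed fails the run):
1. the narrow carrier is in the slot and pressed against the hidden stop with at least 2 N (contact force between carrier and stop above 2 N and x of carrier_nose in the frame of stop above -0.0025 m and angle between the x axis of carrier and the x axis of analyser, either way round below 0.08 rad and y of carrier_nose in the frame of analyser between -0.004 and 0.004 m and z of carrier_nose in the frame of analyser between 0.028 and 0.04 m), for 0.2 s.
2. let go of, the carrier is still at the stop (contact force between carrier and the fingers below 0.05 N and x of carrier_nose in the frame of stop above -0.0025 m and angle between the x axis of carrier and the x axis of analyser, either way round below 0.08 rad and y of carrier_nose in the frame of analyser between -0.004 and 0.004 m and z of carrier_nose in the frame of analyser between 0.028 and 0.04 m), for 0.2 s.
3. the start button is pressed at least 4.5 mm down with the carrier at the stop (value of joint start above 0.0045 m and x of carrier_nose in the frame of stop above -0.0025 m and angle between the x axis of carrier and the x axis of analyser, either way round below 0.08 rad and y of carrier_nose in the frame of analyser between -0.004 and 0.004 m and z of carrier_nose in the frame of analyser between 0.028 and 0.04 m), for 0.05 s.
At the end, for the whole second after the job is handed in: The narrow carrier lies straight in the slot (within 0.08 rad), its nose within 2.5 mm of the stop, at rest and released, and the start button is up again after having been pressed (x of carrier_nose in the frame of stop above -0.0025 m and angle between the x axis of carrier and the x axis of analyser, either way round below 0.08 rad and y of carrier_nose in the frame of analyser between -0.004 and 0.004 m and z of carrier_nose in the frame of analyser between 0.028 and 0.04 m and linear speed of carrier below 0.01 m/s and value of joint start below 0.0015 m); the robot touches nothing.
It fails at once if the carrier is pushed against the stop with more than 20 N (contact force between carrier and stop above 20 N).
It fails at once if the carrier is forced against the analyser with more than 25 N (contact force between carrier and analyser above 25 N).
It fails at once if the start button is pressed while the carrier is not in the slot (value of joint start above 0.003 m and x of carrier_nose in the frame of analyser below 0.04 m).
It fails at once if the spare carrier or another bystander is moved by more than 20 mm (distance of any of spare, bottle, beaker, dish, vial, spatula, tin from where it was at the start of the episode above 0.02 m).
It also fails if it takes over 61 s, if anything falls off the work surface, if the arm or the gripper's body presses on something with over 40 N, if the wrist force passes 120 N, or if a joint passes its speed limit or range.

## Working session

There is one attempt and no reset: what is moved stays moved. The work goes in short steps, Python scripts to look and compute and a tool call to move; the robot and the scene stay as the last step left them, time stands still between calls to the robot, and variables do not carry over. Pictures are saved under pics/ and viewed, and the job is handed in when it is done.

Besides the shell and the picture viewer there is one more tool, called after "Call:" as a command line: name --argument value ..., lists and objects as JSON in quotes. step_arm: Moves the arm, as the interface text tells. Its arguments: {"type":"object","properties":{"series":{"type":"array","items":{"type":"number"}},"force":{"type":"number"}},"required":["series"]}

```bash
mkdir -p pics; ls; cat > h.py <<'E'
import numpy as np, cv2
from rig import manip
def save(n,img): cv2.imwrite('pics/'+n+'.png', cv2.cvtColor(img,cv2.COLOR_RGB2BGR))
E
python3 - <<'E'
from h import *
for n in ['scene','side','wrist']:
    c=manip.calibration(n); p,d=manip.snapshot(n)
    save(n+'0',p); np.savez('pics/'+n+'0.npz',p=p,d=d,**{k:np.array(v) for k,v in c.items()})
    print(n,np.round(c['mtx'],1).tolist(),np.round(c['dist_coeffs'],3),(-np.array(c['R']).T@np.array(c['t'])).round(3))
print(manip.sense(), manip.tip_extent)
E
```

```text
pics
scene [[533.2, 0.0, 276.7], [0.0, 533.2, 204.0], [0.0, 0.0, 1.0]] [-0.121  0.     0.     0.     0.   ] [1.418 0.279 0.665]
side [[399.6, 0.0, 273.1], [0.0, 399.6, 211.7], [0.0, 0.0, 1.0]] [-0.076  0.     0.     0.     0.   ] [ 0.311 -0.55   0.686]
wrist [[309.2, 0.0, 279.7], [0.0, 309.2, 214.2], [0.0, 0.0, 1.0]] [0.003 0.    0.    0.    0.   ] [0.218 0.565 0.373]
{'clock': 0.15, 'qpos': array([ 9.57809127e+01,  2.32941135e+00,  4.81603488e+00, -1.78183158e-02,
       -9.25624189e+01, -1.91207219e+01]), 'joint_velocities': array([-0.00959308, -0.13354734,  0.23194573,  0.07436081, -0.07209662,
       -0.03649527]), 'effort': array([-2.38531458e-03, -3.68614697e+01,  3.47688639e+01,  6.93624526e+00,
       -4.37712806e-03, -2.75525096e-07]), 'eef_pos': array([0.13831731, 0.58359698, 0.24453192]), 'ee_rot': array([-8.99225553e+01,  8.00801913e-03,  1.66660981e+02]), 'ft_force': array([-0.62732751, -0.32996529, -0.85301306]), 'ft_torque': array([ 0.00390662,  0.02445864, -0.07193902]), 'gripper_width': 0.08566649928266831} 0.014
```

View pics/scene0.png

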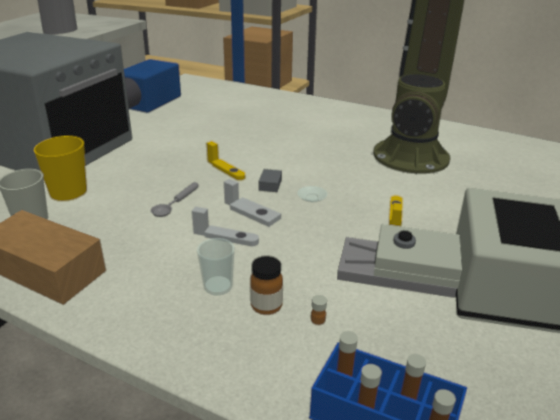

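View pics/side0.png

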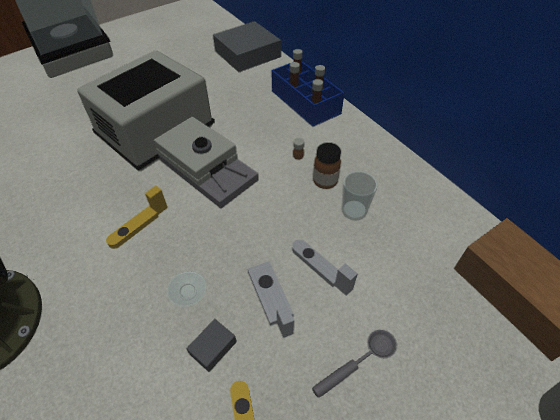

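View pics/wrist0.png

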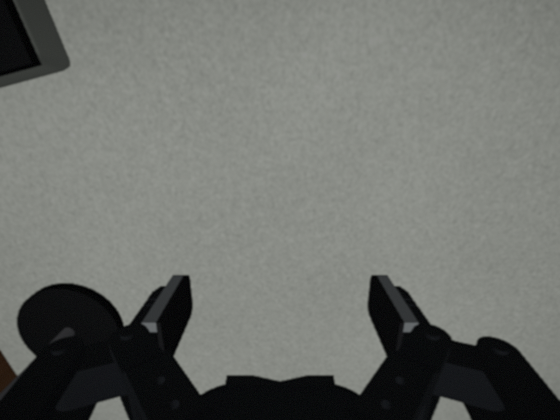

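The scene image shows two grey carriers (scene bars at about (232,235) and (255,211); side (318,260) and (270,290)), two yellow look-alikes, and the analyser at scene (405,255), side (205,160). Side (318,260) fits the narrow carrier: narrow grey bar with a round nose. Next I'll enlarge both views to confirm this.

```bash
python3 - <<'E'
from h import *
z=np.load('pics/side0.npz');p=z['p']
save('crop1',cv2.resize(p[225:350,230:370],None,fx=5,fy=4.6,interpolation=cv2.INTER_CUBIC))
save('crop2',cv2.resize(p[105:215,145:270],None,fx=6,fy=5.4,interpolation=cv2.INTER_CUBIC))
z=np.load('pics/scene0.npz');p=z['p']
save('crop3',cv2.resize(p[170:300,180:480],None,fx=2.66,fy=4,interpolation=cv2.INTER_CUBIC))
E
```

```text
(no output)
```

View pics/crop1.png

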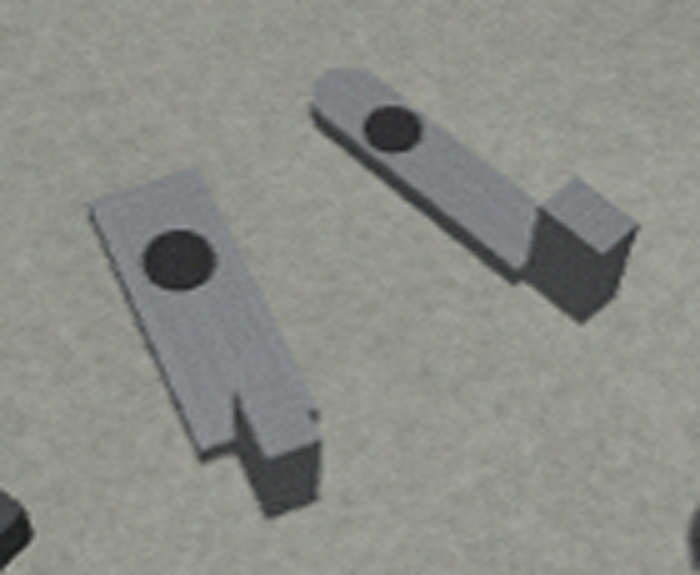

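View pics/crop2.png

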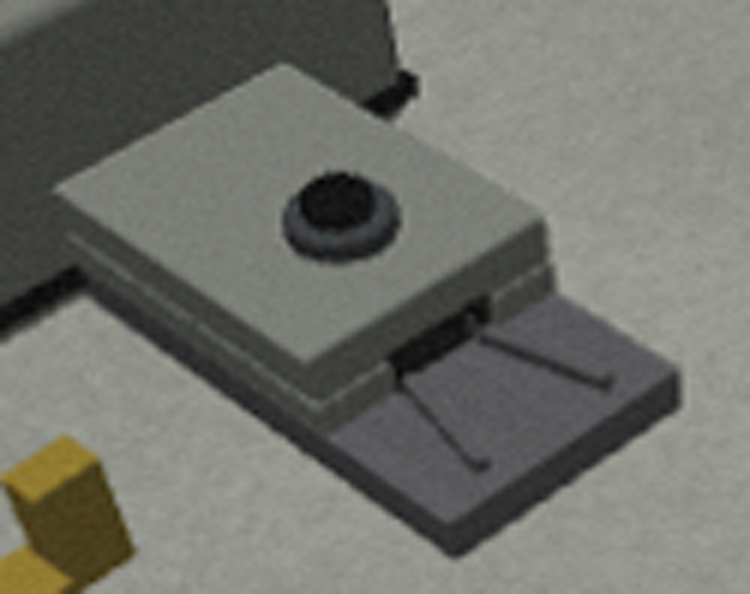

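View pics/crop3.png

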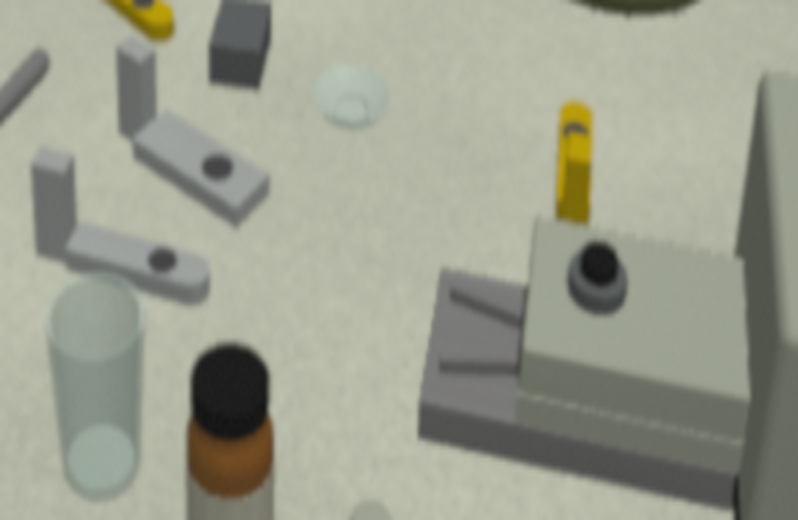

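Confirmed: the round-nosed 30 mm bar at side (318,260), crop (420,180), is the narrow carrier. The other one, at (270,290), has a square nose and is wider, so it is the spare. Now rays onto planes.

```bash
cat >> h.py <<'E'
def ray(c,px):
    px=np.array(px,float).reshape(-1,1,2)
    u=cv2.undistortPoints(px,np.array(c['mtx'],float),np.array(c['dist_coeffs'],float)).reshape(-1,2)
    R=np.array(c['R']);t=np.array(c['t']);C=-R.T@t
    return C,(R.T@np.c_[u,np.ones(len(u))].T).T
def onz(c,px,z):
    C,d=ray(c,px); z=np.broadcast_to(z,(len(d),))
    return C+d*((z-C[2])/d[:,2])[:,None]
def crop(c,x0,y0,fx,fy): 
    c=np.array(c,float); return np.c_[(c[:,0]+.5)/fx-.5+x0,(c[:,1]+.5)/fy-.5+y0]
E
python3 - <<'E'
from h import *
np.set_printoptions(precision=4,suppress=True)
s=np.load('pics/side0.npz')
k=lambda c:crop(c,230,225,5,4.6)
g=onz(s,k([(575,178),(638,228),(602,253),(540,210)]),.06);print('grip',g,g.mean(0),np.linalg.norm(np.diff(g,axis=0),axis=1))
print('hole',onz(s,k([(393,129)]),.014))
e=onz(s,k([(315,108),(518,275),(365,70),(540,207)]),.014);print('edges',e)
for a,b in((0,1),(2,3)):
    d=e[a]-e[b];print(np.degrees(np.arctan2(d[1],d[0])))
k=lambda c:crop(c,145,105,6,5.4)
h=onz(s,k([(300,362),(545,218),(282,63),(55,190)]),.07);print('house',h)
l=onz(s,k([(457,527),(680,372)]),.025);print('ledge',l)
print('button',onz(s,k([(338,200)]),.08),'mouth',onz(s,k([(400,380),(490,325)]),.025))
for a,b in((h[0],h[1]),(h[3],h[2]),(l[0],l[1]),):
    d=b-a;print(np.linalg.norm(d),np.degrees(np.arctan2(d[1],d[0]))-90)
d=h[3]-h[0];print(np.linalg.norm(d),np.degrees(np.arctan2(d[1],d[0])))
d=h[2]-h[1];print(np.linalg.norm(d),np.degrees(np.arctan2(d[1],d[0])))
# scene check of grips and obstacles
s2=np.load('pics/scene0.npz')
k=lambda c:crop(c,180,170,2.66,4)
print('scene button',onz(s2,k([(600,263)]),.08),'grip top',onz(s2,k([(53,158)]),.06),'hole',onz(s2,k([(162,260)]),.014))
print('spare grip',onz(s,crop([(280,425)],230,225,5,4.6),.06),'bottle',onz(s,[(328,153)],.095),'beaker',onz(s,[(360,184)],.09),'vial',onz(s,[(298,143)],.05),'yel',onz(s,[(155,197),(124,231)],[.06,.014]))
# depth check button
for x,y in((201,142),(201,140),(215,150)): print(s['d'][y,x])
E
```

```text
grip [[ 0.6184 -0.2996  0.06  ]
 [ 0.6225 -0.3297  0.06  ]
 [ 0.6048 -0.3309  0.06  ]
 [ 0.5987 -0.3037  0.06  ]] [ 0.6111 -0.316   0.06  ] [0.0304 0.0178 0.0278]
hole [[ 0.5971 -0.2214  0.014 ]]
edges [[ 0.5777 -0.1951  0.014 ]
 [ 0.5937 -0.3048  0.014 ]
 [ 0.6061 -0.1901  0.014 ]
 [ 0.6208 -0.2845  0.014 ]]
98.3340695830008
98.86717778537668
house [[0.4939 0.0554 0.07  ]
 [0.6097 0.0788 0.07  ]
 [0.5732 0.2331 0.07  ]
 [0.4607 0.2054 0.07  ]]
ledge [[ 0.513  -0.0166  0.025 ]
 [ 0.6254  0.0108  0.025 ]]
button [[0.5456 0.1237 0.08  ]] mouth [[0.5343 0.0679 0.025 ]
 [0.5791 0.0772 0.025 ]]
0.11815271422776062 -78.5578530734407
0.11581604429810566 -76.18211131687977
0.11567937908363748 -76.3135744405242
0.15365741644756928 102.46589228190115
0.1585184785275211 103.31533900707122
scene button [[0.5344 0.1181 0.08  ]] grip top [[ 0.6139 -0.3128  0.06  ]] hole [[ 0.5993 -0.2196  0.014 ]]
spare grip [[ 0.4708 -0.3249  0.06  ]] bottle [[ 0.7486 -0.0819  0.095 ]] beaker [[ 0.749  -0.1857  0.09  ]] vial [[0.745  0.0208 0.05  ]] yel [[0.3946 0.0461 0.06  ]
 [0.3079 0.0389 0.014 ]]
0.8926779
0.8956782
0.9046222
```

Call:
step_arm --series '[0, 0, -4.25, 25.5, -27, 1, -1, 0, 0, -4.25, 25.5, -27, 1, -1, 0, 0, -4.25, 25.5, -27, 1, -1, 0, 0, -4.25, 25.5, -27, 1, -1, 0, 0, -4.25, 25.5, -27, 1, -1, 0, 0, -4.25, 25.5, -27, 1, -1, 0, 0, -4.25, 25.5, -27, 1, -1, 0, 0, -4.25, 25.5, -27, 1, -1, 0, 0, -4.25, 25.5, -27, 1, -1, 0, 0, -4.25, 25.5, -27, 1, -1, 0, 0, -4.25, 25.5, -27, 1, -1, 0, 0, -4.25, 25.5, -27, 1, -1, 0, 0, -4.25, 25.5, -27, 1, -1, 0, 0, -4.25, 25.5, -27, 1, -1, 0, 0, -4.25, 25.5, -27, 1, -1, 0, 0, 0, 0, 0, 0, -1, 0, 0, 0, 0, 0, 0, -1]'

```text
clock: 1.57
eef_pos: [0.5217, 0.1771, 0.2594]
ee_rot: [-89.9, 0.0, 102.7]
ft_force: [-0.8, -0.4, 0.4]
gripper_width: 0.0854
```

```bash
cat >> h.py <<'E'
def snap(n,cam):
    c=manip.calibration(cam); p,d=manip.snapshot(cam); save(n,p)
    np.savez('pics/'+n+'.npz',p=p,d=d,**{k:np.array(v) for k,v in c.items()})
E
python3 - <<'E'
from h import *
snap('w1','wrist'); print(manip.sense())
E
```

```text
{'clock': 1.6167, 'qpos': array([ 3.97685899e+01, -5.02832346e+00, -8.42534381e-01, -2.07284733e-02,
       -9.42520468e+01, -2.69352568e+01]), 'joint_velocities': array([ 2.20579196, -1.00150376, -0.39077436,  0.0022594 , -0.01452693,
       -0.00602341]), 'effort': array([-1.14185192e+00, -2.98608613e+01,  3.48555601e+01,  7.01518402e+00,
       -5.94486395e-03, -1.23918155e-03]), 'eef_pos': array([0.52108357, 0.17817472, 0.25963747]), 'ee_rot': array([-8.99315657e+01,  1.15829628e-02,  1.02834865e+02]), 'ft_force': array([-0.40557397,  0.74878613, -0.30154514]), 'ft_torque': array([ 0.04208846,  0.06196156, -0.03491725]), 'gripper_width': 0.08515561962923524}
```

View pics/w1.png

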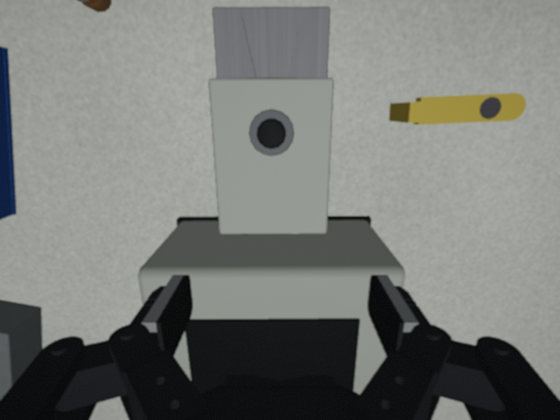

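```bash
python3 - <<'E'
from h import *
z=np.load('pics/w1.npz');p=z['p']
save('crop4',cv2.resize(p[0:150,195:345],None,fx=4,fy=4,interpolation=cv2.INTER_CUBIC))
E
```

```text
(no output)
```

View pics/crop4.png

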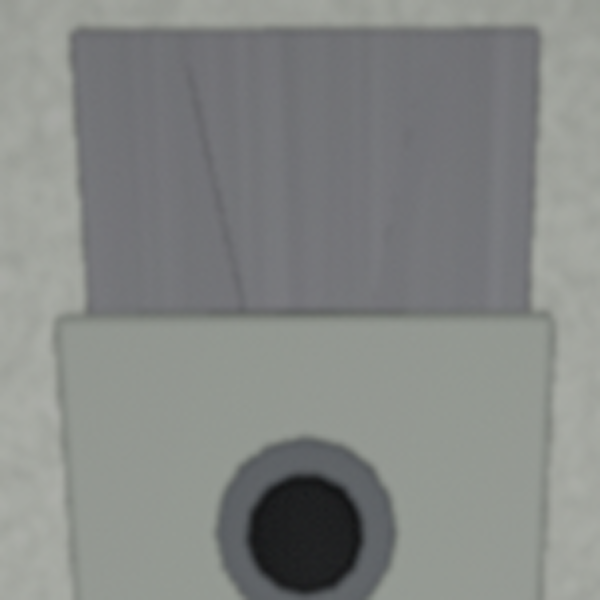

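```bash
python3 - <<'E'
from h import *
np.set_printoptions(precision=4,suppress=True)
s=np.load('pics/w1.npz')
print(-s['R'].T@s['t'])
k=lambda c:crop(c,195,0,4,4)
h=onz(s,np.r_[k([(57,318),(552,317)]),[(219.5,234),(328,233.5)]],.07);print('house',h)
l=onz(s,k([(71,29),(541,29)]),.025);print('ledge',l)
le=onz(s,k([(90,310),(530,310)]),.025);print(le)
def hd(a,b):
    d=b-a;return np.linalg.norm(d),np.degrees(np.arctan2(d[1],d[0]))
print(hd(h[0],h[1]),hd(l[0],l[1]),hd(h[0],h[2]),hd(h[1],h[3]),hd(l[0],le[0]),hd(l[1],le[1]))
m=(h[0]+h[1])/2;lm=(l[0]+l[1])/2
print('mid',m,lm,hd(lm,m), (h[2]+h[3])/2, hd(m,(h[2]+h[3])/2))
for zz in(.075,.08,.085,.09):print('button',zz,onz(s,k([(305,533)]),zz), 'diam',hd(*onz(s,k([(249,533),(361,533)]),zz)))
print('bezel',onz(s,k([(306,523)]),.072))
d=s['d']; print(d[133,271],d[133,230],d[133,271:273])
C,r=ray(s,[(271,133),(235,133)]); print(C+r*np.array([[d[133,271]],[d[133,235]]]))
E
```

```text
[0.5396 0.0966 0.3882]
house [[0.6107 0.0848 0.07  ]
 [0.4965 0.059  0.07  ]
 [0.576  0.239  0.07  ]
 [0.4586 0.2121 0.07  ]]
ledge [[ 0.6271  0.0159  0.025 ]
 [ 0.5114 -0.01    0.025 ]]
[[0.6123 0.0792 0.025 ]
 [0.4967 0.0533 0.025 ]]
(np.float64(0.11700779676415006), np.float64(-167.2483380167609)) (np.float64(0.11856877058139136), np.float64(-167.3480952217962)) (np.float64(0.15805590284365614), np.float64(102.68862559825862)) (np.float64(0.15775231284696822), np.float64(103.93380686339773)) (np.float64(0.06497021869097402), np.float64(103.10239655284931)) (np.float64(0.06498427723794743), np.float64(103.0456980525831))
mid [0.5536 0.0719 0.07  ] [0.5692 0.0029 0.025 ] (np.float64(0.08378768324576655), np.float64(102.76998216993601)) [0.5173 0.2255 0.07  ] (np.float64(0.15789478564013731), np.float64(103.31061770387964))
button 0.075 [[0.5431 0.1197 0.075 ]] diam (np.float64(0.02748245032144397), np.float64(-167.36045090292376))
button 0.08 [[0.543  0.1194 0.08  ]] diam (np.float64(0.027043668368933713), np.float64(-167.36045090292376))
button 0.085 [[0.543 0.119 0.085]] diam (np.float64(0.026604886416423466), np.float64(-167.3604509029237))
button 0.09 [[0.5429 0.1186 0.09  ]] diam (np.float64(0.026166104463913206), np.float64(-167.3604509029237))
bezel [[0.5434 0.1176 0.072 ]]
0.28673452 0.30931097 [0.2867 0.2882]
[[0.5428 0.1185 0.0924]
 [0.578  0.128  0.0703]]
```

Call:
step_arm --series '[0, 0, -0.35, 6.5, -34.4, -3.3, -1, 0, 0, -0.35, 6.5, -34.4, -3.3, -1, 0, 0, -0.35, 6.5, -34.4, -3.3, -1, 0, 0, -0.35, 6.5, -34.4, -3.3, -1, 0, 0, -0.35, 6.5, -34.4, -3.3, -1, 0, 0, -0.35, 6.5, -34.4, -3.3, -1, 0, 0, -0.35, 6.5, -34.4, -3.3, -1, 0, 0, -0.35, 6.5, -34.4, -3.3, -1, 0, 0, -0.35, 6.5, -34.4, -3.3, -1, 0, 0, -0.35, 6.5, -34.4, -3.3, -1, 0, 0, -0.35, 6.5, -34.4, -3.3, -1, 0, 0, -0.35, 6.5, -34.4, -3.3, -1, 0, 0, 0, 0, 0, 0, -1, 0, 0, 0, 0, 0, 0, -1, 0, 0, 0, 0, 0, 0, -1]'

```text
clock: 2.87
eef_pos: [0.5991, -0.2329, 0.2205]
ee_rot: [-90.0, -0.0, 98.8]
ft_force: [-0.1, 0.5, 0.2]
gripper_width: 0.0853
```

```bash
python3 - <<'E'
from h import *
snap('w2','wrist'); s=manip.sense();print(s['eef_pos'],s['ee_rot'],s['clock'],np.abs(s['joint_velocities']).max())
E
```

```text
[ 0.59915181 -0.2324923   0.22096205] [-9.00212548e+01 -3.66030630e-03  9.88291745e+01] 2.9167 0.6346262950186771
```

View pics/w2.png

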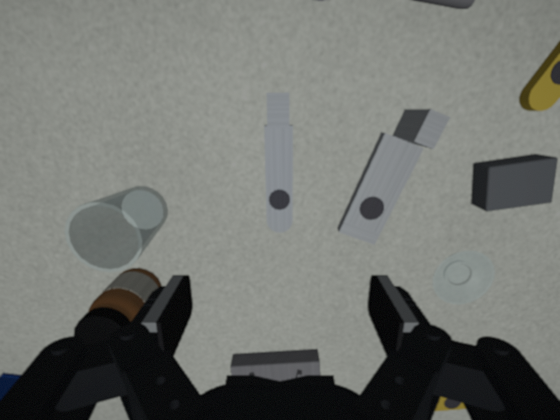

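The wrist view shows the narrow carrier upright, with its grip top at about (278,105), hole at (279,200) and round nose at about (279,230). The spare is to its right, at about (385,180).

```bash
python3 - <<'E'
from h import *
z=np.load('pics/w2.npz');p=z['p']
save('crop5',cv2.resize(p[85:240,230:330],None,fx=6,fy=3.8,interpolation=cv2.INTER_CUBIC))
E
```

```text
(no output)
```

View pics/crop5.png

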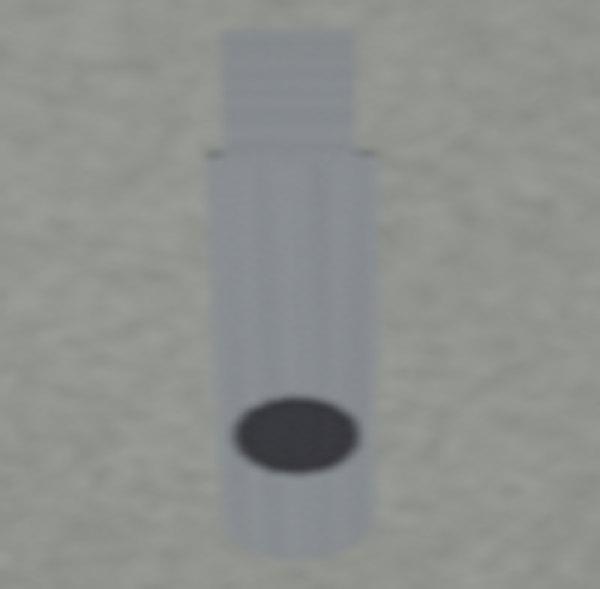

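```bash
python3 - <<'E'
from h import *
np.set_printoptions(precision=4,suppress=True)
s=np.load('pics/w2.npz');print(-s['R'].T@s['t'])
k=lambda c:crop(c,230,85,6,3.8)
hd=lambda a,b:(np.linalg.norm(b-a).round(4),np.degrees(np.arctan2(*(b-a)[1::-1])).round(2))
g=onz(s,k([(221,30),(356,30),(357,151),(223,151)]),.06);print(g,g.mean(0),hd(g[0],g[1]),hd(g[1],g[2]))
b=onz(s,k([(208,160),(376,160),(217,500),(378,500),(297,435),(298,560)]),.014);print(b)
print(hd(b[0],b[1]),hd(b[2],b[3]),hd(b[0],b[2]),hd(b[1],b[3]))
c1=(b[0]+b[1])/2;c2=(b[2]+b[3])/2;print('centre line',hd(c1,c2),c1,c2)
print('hole->',hd(g.mean(0),b[4]),'nose',hd(g.mean(0),b[5]))
E
```

```text
[ 0.6112 -0.3146  0.3492]
[[ 0.625  -0.3263  0.06  ]
 [ 0.6056 -0.3293  0.06  ]
 [ 0.6011 -0.303   0.06  ]
 [ 0.621  -0.3     0.06  ]] [ 0.6132 -0.3146  0.06  ] (np.float64(0.0196), np.float64(-171.28)) (np.float64(0.0266), np.float64(99.6))
[[ 0.6248 -0.2949  0.014 ]
 [ 0.5959 -0.2993  0.014 ]
 [ 0.6097 -0.1971  0.014 ]
 [ 0.5792 -0.2018  0.014 ]
 [ 0.5976 -0.2196  0.014 ]
 [ 0.5914 -0.1802  0.014 ]]
(np.float64(0.0292), np.float64(-171.27)) (np.float64(0.0308), np.float64(-171.26)) (np.float64(0.0989), np.float64(98.8)) (np.float64(0.0989), np.float64(99.7))
centre line (np.float64(0.0989), np.float64(99.25)) [ 0.6103 -0.2971  0.014 ] [ 0.5944 -0.1995  0.014 ]
hole-> (np.float64(0.1067), np.float64(99.3)) nose (np.float64(0.1437), np.float64(99.2))
```

Call:
step_arm --series '[0, 0, 0.1, 4.5, -27.2, 0, -1, 0, 0, 0.1, 4.5, -27.2, 0, -1, 0, 0, 0, 4.5, -27.2, 0, -1, 0, 0, 0, 0, 0, -28, -1, 0, 0, 0, 0, 0, -28, -1, 0, 0, 0, 0, 0, -28, -1, 0, 0, 0, 0, 0, -28, -1, 0, 0, 0, 0, 0, -20, -1, 0, 0, 0, 0, 0, -10, -1, 0, 0, 0, 0, 0, 0, -1, 0, 0, 0, 0, 0, 0, -1]'

```text
clock: 3.83
eef_pos: [0.613, -0.3149, 0.0799]
ee_rot: [-90.0, 0.1, 99.0]
ft_force: [-0.3, -0.5, 0.7]
gripper_width: 0.0854
```

```bash
python3 - <<'E'
from h import *
snap('w3','wrist'); s=manip.sense();print(s['eef_pos'],s['ee_rot'],s['clock'],s['ft_force'])
E
```

```text
[ 0.61348883 -0.31532964  0.08104252] [-90.13212723   0.10507037  98.98413965] 3.8833 [ 0.57960115 -0.24863229  0.80894772]
```

View pics/w3.png

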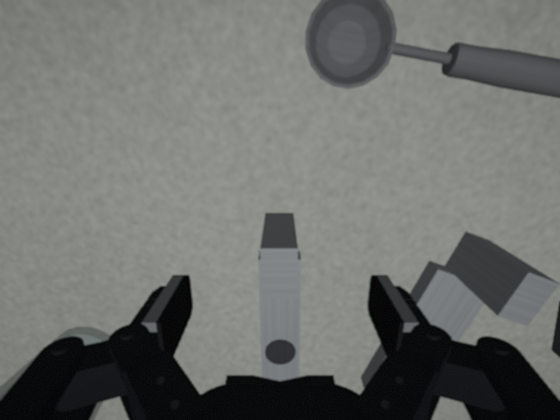

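The block is centred between the fingers at (280,285), and the spare, at (470,280), stays clear of them. Lower and grip.

Call:
step_arm --series '[0, 0, 0, 0, 0.5, -20, -1, 0, 0, 0, 0, 0.5, -15, -1, 0, 0, 0, 0, 0, -8, -1, 0, 0, 0, 0, 0, 0, -1, 0, 0, 0, 0, 0, 0, 1, 0, 0, 0, 0, 0, 0, 1, 0, 0, 0, 0, 0, 0, 1, 0, 0, 0, 0, 0, 0, 1, 0, 0, 0, 0, 0, 0, 1, 0, 0, 0, 0, 0, 0, 1, 0, 0, 0, 0, 0, 0, 1, 0, 0, 0, 0, 0, 0, 1, 0, 0, 0, 0, 0, 0, 1, 0, 0, 0, 0, 0, 0, 1]' --force 60

```text
clock: 5.05
eef_pos: [0.6127, -0.3148, 0.0364]
ee_rot: [-90.0, 0.0, 98.9]
ft_force: [-0.4, 0.7, 3.6]
gripper_width: 0.0196
```

Call:
step_arm --series '[0, 0, 0, 0, 0, 8, 1, 0, 0, 0, 0, 0, 17, 1, 0, 0, 0, 0, 0, 20, 1, 0, 0, 0.49, -1.7, 23.3, 0, 1, 0, 0, 0.49, -1.7, 23.3, 0, 1, 0, 0, 0.49, -1.7, 23.3, 0, 1, 0, 0, 0.49, -1.7, 23.3, 0, 1, 0, 0, 0.49, -1.7, 23.3, 0, 1, 0, 0, 0.49, -1.7, 23.3, 0, 1, 0, 0, 0.49, -1.7, 23.3, 0, 1, 0, 0, 0.49, -1.7, 23.3, 0, 1, 0, 0, 0, 0, 0, 0, 1, 0, 0, 0, 0, 0, 0, 1, 0, 0, 0, 0, 0, 0, 1]'

```text
clock: 6.22
eef_pos: [0.5986, -0.1284, 0.0804]
ee_rot: [-90.0, -0.0, 102.8]
ft_force: [0.5, -0.3, -0.3]
gripper_width: 0.0195
```

```bash
python3 - <<'E'
from h import *
snap('s4','side'); snap('c4','scene');snap('w4','wrist'); s=manip.sense();print(s['eef_pos'],s['ee_rot'],s['clock'],s['ft_force'],s['gripper_width'])
p=np.load('pics/s4.npz')['p']
save('crop6',cv2.resize(p[100:300,130:400],None,fx=2.9,fy=2.9,interpolation=cv2.INTER_CUBIC))
p=np.load('pics/c4.npz')['p']
save('crop7',cv2.resize(p[120:320,210:480],None,fx=2.9,fy=2.9,interpolation=cv2.INTER_CUBIC))
E
```

```text
[ 0.59861274 -0.12904112  0.08038863] [-8.99589162e+01 -3.77838576e-03  1.02762621e+02] 6.3667 [-0.63849505 -0.37555556 -1.5029065 ] 0.01916378267734294
```

View pics/crop6.png

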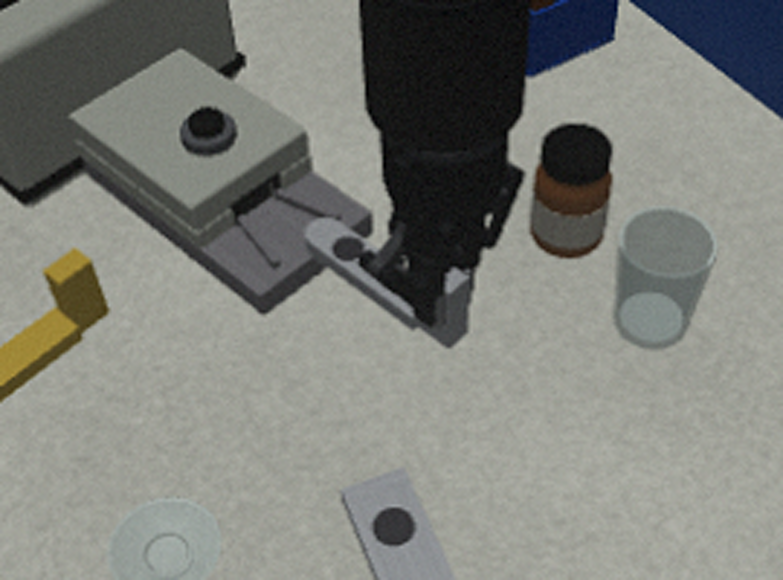

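View pics/crop7.png

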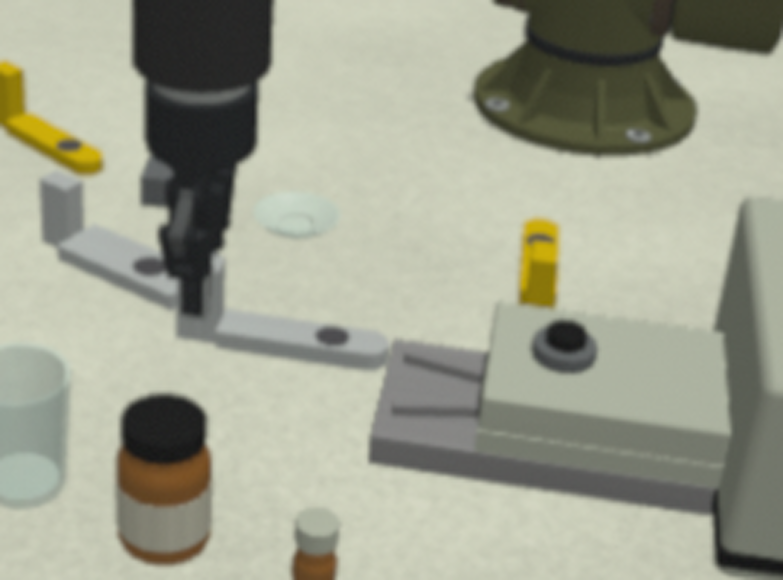

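View pics/w4.png

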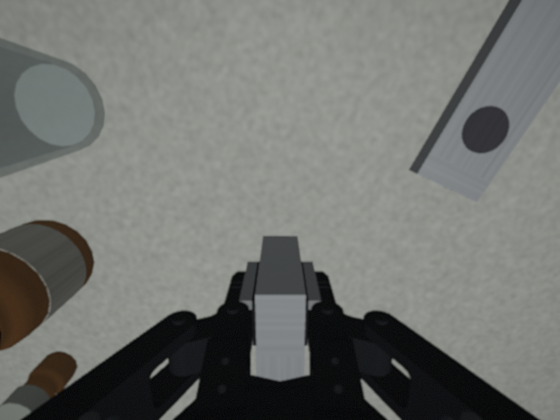

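```bash
python3 - <<'E'
from h import *
p=np.load('pics/s4.npz')['p']
save('crop8',cv2.resize(p[140:215,195:285],None,fx=8,fy=8,interpolation=cv2.INTER_CUBIC))
p=np.load('pics/c4.npz')['p']
save('crop9',cv2.resize(p[220:275,275:385],None,fx=7,fy=7,interpolation=cv2.INTER_CUBIC))
E
```

```text
(no output)
```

View pics/crop8.png

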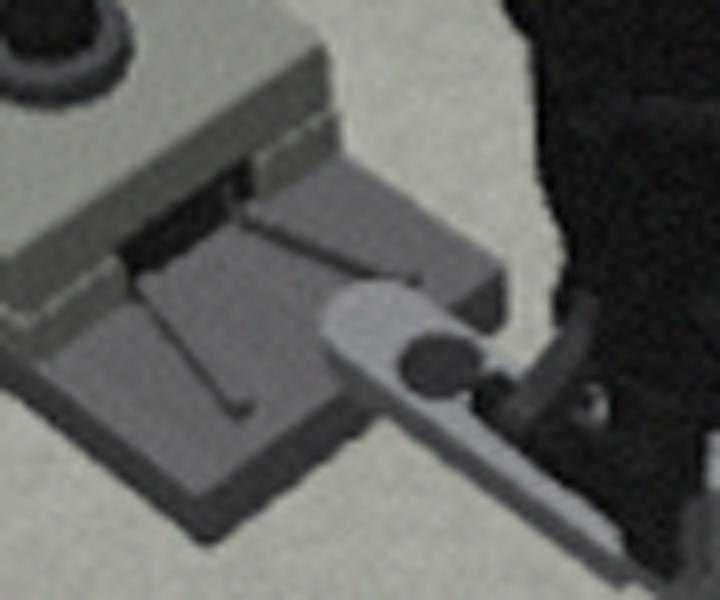

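View pics/crop9.png

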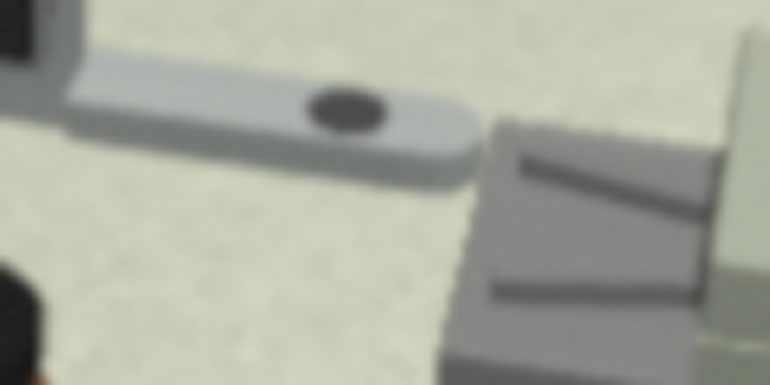

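```bash
python3 - <<'E'
from h import *
np.set_printoptions(precision=4,suppress=True)
s=np.load('pics/s4.npz');k=lambda c:crop(c,195,140,8,8)
a=np.radians(102.8);u=np.array([np.cos(a),np.sin(a)]);n=np.array([-u[1],u[0]]);M=np.array([.5535,.071])
def rep(nm,P):
    for q in P: print(nm,q,'x %.4f y %.4f'%((q[:2]-M)@u,(q[:2]-M)@n))
rep('guide',onz(s,k([(243,406),(137,280),(412,278),(245,210)]),.033))
rep('ledge',onz(s,k([(200,495),(500,268)]),.025))
zt=.0804-.0364+.014
rep('hole',onz(s,k([(441,366)]),zt)); rep('nearedge',onz(s,k([(355,374),(620,578)]),zt)); rep('nose',onz(s,k([(324,322),(360,283),(410,290)]),zt))
s=np.load('pics/c4.npz');k=lambda c:crop(c,275,220,7,7)
rep('S hole',onz(s,k([(347,110)]),zt)); rep('S nearedge bottom',onz(s,k([(75,138),(420,192)]),zt-.014)); rep('S ledge',onz(s,k([(440,350),(497,123)]),.025))
rep('S guide', onz(s,k([(523,160),(705,210),(492,286),(698,290)]),.033)); rep('S tip',onz(s,k([(482,145)]),zt))
E
```

```text
guide [0.5346 0.0017 0.033 ] x -0.0634 y 0.0338
guide [0.533  0.0609 0.033 ] x -0.0053 y 0.0222
guide [0.598  0.0171 0.033 ] x -0.0624 y -0.0315
guide [0.5722 0.068  0.033 ] x -0.0071 y -0.0175
ledge [ 0.5119 -0.0132  0.025 ] x -0.0729 y 0.0592
ledge [0.6245 0.0131 0.025 ] x -0.0722 y -0.0564
hole [ 0.5766 -0.0368  0.058 ] x -0.1103 y 0.0013
nearedge [ 0.5563 -0.0263  0.058 ] x -0.0955 y 0.0189
nearedge [ 0.5763 -0.1239  0.058 ] x -0.1951 y 0.0210
nose [ 0.5589 -0.0052  0.058 ] x -0.0755 y 0.0116
nose [0.5743 0.0018 0.058 ] x -0.0721 y -0.0050
nose [ 0.5842 -0.0082  0.058 ] x -0.0840 y -0.0124
S hole [ 0.5778 -0.0354  0.058 ] x -0.1092 y -0.0002
S nearedge bottom [ 0.6089 -0.1075  0.044 ] x -0.1863 y -0.0145
S nearedge bottom [ 0.5873 -0.008   0.044 ] x -0.0845 y -0.0155
S ledge [0.6297 0.0164 0.025 ] x -0.0702 y -0.0622
S ledge [ 0.5174 -0.0093  0.025 ] x -0.0703 y 0.0530
S guide [0.5433 0.008  0.033 ] x -0.0591 y 0.0239
S guide [0.5425 0.0641 0.033 ] x -0.0043 y 0.0122
S guide [0.6056 0.0219 0.033 ] x -0.0594 y -0.0399
S guide [0.5805 0.0745 0.033 ] x -0.0026 y -0.0271
S tip [0.5763 0.0057 0.058 ] x -0.0687 y -0.0077
```

Call:
step_arm --series '[0, 0, 0, 0, 0, -9, 1, 0, 0, 0, 0, 0, -8, 1, 0, 0, 0, -2.2, 9.75, 0, 1, 0, 0, 0, -2.2, 9.75, 0, 1, 0, 0, 0, -2.2, 9.75, 0, 1, 0, 0, 0, 0, 0, 0, 1, 0, 0, 0, 0, 0, 0, 1]'

```text
clock: 6.95
eef_pos: [0.5922, -0.0979, 0.0639]
ee_rot: [-90.0, -0.0, 102.9]
ft_force: [0.3, 0.0, -2.7]
gripper_width: 0.0196
```

```bash
python3 - <<'E'
from h import *
snap('s5','side'); s=manip.sense();print(s['eef_pos'],s['ee_rot'],s['clock'],s['ft_force'],s['gripper_width'])
p=np.load('pics/s5.npz')['p']
save('crop10',cv2.resize(p[120:215,185:285],None,fx=8,fy=6.3,interpolation=cv2.INTER_CUBIC))
E
```

```text
[ 0.59225569 -0.0983175   0.06393074] [-9.00193047e+01  4.03413059e-03  1.02892806e+02] 7.0 [ 1.66326894e-01  5.43602012e-04 -1.24251269e+00] 0.019235895784425024
```

View pics/crop10.png

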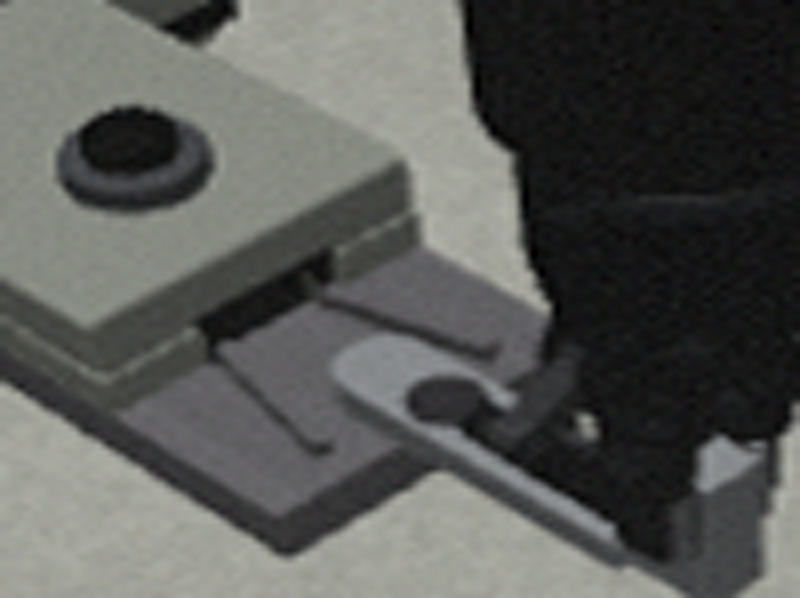

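Call:
step_arm --series '[0, 0, 0, -1.55, 6.8, -0.5, 1, 0, 0, 0, -1.55, 6.8, -0.5, 1, 0, 0, 0, -1.55, 6.8, 0, 1, 0, 0, 0, -1.55, 6.8, 0, 1, 0, 0, 0, -0.9, 3.9, 0, 1, 0, 0, 0, 0, 0, 0, 1]'

```text
clock: 7.5
eef_pos: [0.585, -0.0668, 0.0628]
ee_rot: [-90.0, -0.0, 102.9]
ft_force: [0.5, -1.0, -0.4]
gripper_width: 0.0195
```

Call:
step_arm --series '[0, 0, 0, -0.66, 2.93, 0, 1, 0, 0, 0, -0.66, 2.93, 0, 1, 0, 0, 0, 0, 0, 0, 1]'

```text
clock: 7.75
eef_pos: [0.5837, -0.0617, 0.0626]
ee_rot: [-90.0, -0.0, 102.8]
ft_force: [-1.0, 0.8, -1.3]
gripper_width: 0.0193
```

Call:
step_arm --series '[0, 0, 0, -0.66, 2.93, 0, 1, 0, 0, 0, -0.66, 2.93, 0, 1, 0, 0, 0, 0, 0, 0, 1]'

```text
clock: 8.0
eef_pos: [0.5824, -0.0558, 0.0626]
ee_rot: [-90.0, -0.0, 102.8]
ft_force: [-0.1, 0.4, -1.0]
gripper_width: 0.0198
```

Call:
step_arm --series '[0, 0, 0, -0.66, 2.93, 0, 1, 0, 0, 0, -0.66, 2.93, 0, 1, 0, 0, 0, 0, 0, 0, 1]'

```text
clock: 8.25
eef_pos: [0.5811, -0.0498, 0.0627]
ee_rot: [-90.0, -0.0, 102.8]
ft_force: [-1.2, 0.5, -1.5]
gripper_width: 0.0193
```

```bash
python3 - <<'E'
from h import *
snap('s6','side')
p=np.load('pics/s6.npz')['p']
save('crop11',cv2.resize(p[120:215,185:285],None,fx=8,fy=6.3,interpolation=cv2.INTER_CUBIC))
E
```

View pics/crop11.png

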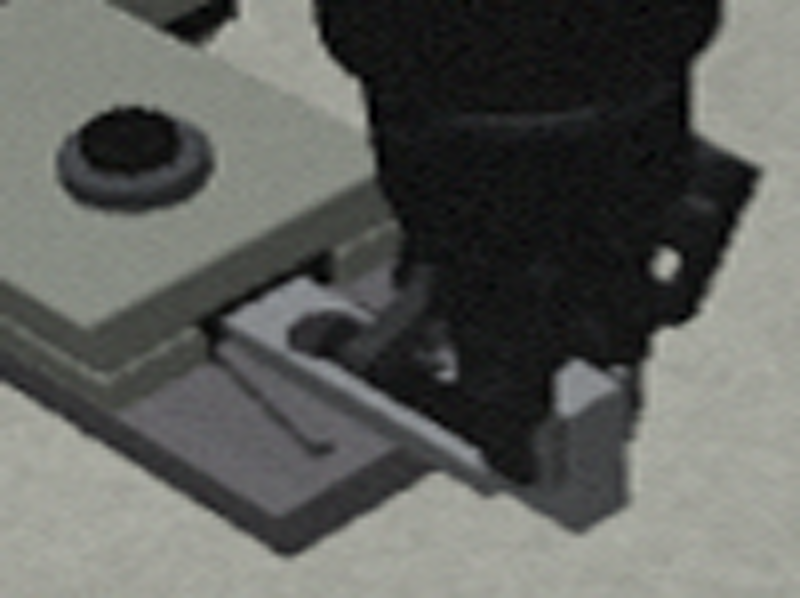

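The nose is in the mouth with no contact force. Continue to about 38 mm in, then probe.

Call:
step_arm --series '[0, 0, 0, -0.66, 2.93, 0, 1, 0, 0, 0, -0.66, 2.93, 0, 1, 0, 0, 0, -0.66, 2.93, 0, 1, 0, 0, 0, -0.66, 2.93, 0, 1, 0, 0, 0, 0, 0, 0, 1]'

```text
clock: 8.72
eef_pos: [0.5784, -0.038, 0.0627]
ee_rot: [-90.0, -0.0, 102.9]
ft_force: [-0.7, 0.5, -0.5]
gripper_width: 0.0193
```

Call:
step_arm --series '[0, 0, 0, -0.66, 2.93, 0, 1, 0, 0, 0, -0.66, 2.93, 0, 1, 0, 0, 0, -0.66, 2.93, 0, 1, 0, 0, 0, -0.66, 2.93, 0, 1, 0, 0, 0, 0, 0, 0, 1]'

```text
clock: 9.13
eef_pos: [0.5758, -0.0263, 0.0627]
ee_rot: [-90.0, -0.0, 102.9]
ft_force: [-0.0, 0.1, -1.7]
gripper_width: 0.0194
```

Call:
step_arm --series '[0, 0, 0, -0.33, 1.46, 0, 1, 0, 0, 0, -0.33, 1.46, 0, 1, 0, 0, 0, 0, 0, 0, 1]'

```text
clock: 9.38
eef_pos: [0.5751, -0.0237, 0.0626]
ee_rot: [-90.0, -0.0, 102.8]
ft_force: [0.5, 0.6, -1.1]
gripper_width: 0.0196
```

Call:
step_arm --series '[0, 0, 0, -0.33, 1.46, 0, 1, 0, 0, 0, -0.33, 1.46, 0, 1, 0, 0, 0, 0, 0, 0, 1]'

```text
clock: 9.63
eef_pos: [0.5745, -0.0208, 0.0626]
ee_rot: [-90.0, -0.0, 102.8]
ft_force: [0.4, 0.1, -1.5]
gripper_width: 0.0196
```

Call:
step_arm --series '[0, 0, 0, -0.22, 0.975, 0, 1, 0, 0, 0, -0.22, 0.975, 0, 1, 0, 0, 0, -0.22, 0.975, 0, 1, 0, 0, 0, 0, 0, 0, 1]'

```text
clock: 9.97
eef_pos: [0.5738, -0.0179, 0.0626]
ee_rot: [-90.0, 0.0, 102.8]
ft_force: [-0.8, 0.3, -1.4]
gripper_width: 0.0194
```

Call:
step_arm --series '[0, 0, 0, -0.22, 0.975, 0, 1, 0, 0, 0, -0.22, 0.975, 0, 1, 0, 0, 0, -0.22, 0.975, 0, 1, 0, 0, 0, 0, 0, 0, 1]'

```text
clock: 10.3
eef_pos: [0.5732, -0.015, 0.0627]
ee_rot: [-90.0, -0.0, 102.8]
ft_force: [-0.5, 0.2, -2.1]
gripper_width: 0.0192
```

Call:
step_arm --series '[0, 0, 0, -0.22, 0.975, 0, 1, 0, 0, 0, -0.22, 0.975, 0, 1, 0, 0, 0, -0.22, 0.975, 0, 1, 0, 0, 0, 0, 0, 0, 1]'

```text
clock: 10.63
eef_pos: [0.5725, -0.012, 0.0627]
ee_rot: [-90.0, -0.0, 102.8]
ft_force: [0.2, 0.3, -1.4]
gripper_width: 0.0198
```

Call:
step_arm --series '[0, 0, 0, -0.22, 0.975, 0, 1, 0, 0, 0, -0.22, 0.975, 0, 1, 0, 0, 0, -0.22, 0.975, 0, 1, 0, 0, 0, 0, 0, 0, 1]'

```text
clock: 10.97
eef_pos: [0.5719, -0.0091, 0.0627]
ee_rot: [-90.0, -0.0, 102.8]
ft_force: [-0.3, -0.6, -1.3]
gripper_width: 0.0194
```

Call:
step_arm --series '[0, 0, 0, -0.22, 0.975, 0, 1, 0, 0, 0, -0.22, 0.975, 0, 1, 0, 0, 0, -0.22, 0.975, 0, 1, 0, 0, 0, 0, 0, 0, 1]'

```text
clock: 11.3
eef_pos: [0.5712, -0.0062, 0.0627]
ee_rot: [-90.0, -0.0, 102.8]
ft_force: [0.1, -0.1, -2.5]
gripper_width: 0.0195
```

Call:
step_arm --series '[0, 0, 0, -0.22, 0.975, 0, 1, 0, 0, 0, -0.22, 0.975, 0, 1, 0, 0, 0, -0.22, 0.975, 0, 1, 0, 0, 0, 0, 0, 0, 1]'

```text
clock: 11.63
eef_pos: [0.5706, -0.0033, 0.0627]
ee_rot: [-90.0, -0.0, 102.8]
ft_force: [-0.1, -0.2, -2.6]
gripper_width: 0.0195
```

Call:
step_arm --series '[0, 0, 0, -0.22, 0.975, 0, 1, 0, 0, 0, -0.22, 0.975, 0, 1, 0, 0, 0, -0.22, 0.975, 0, 1, 0, 0, 0, 0, 0, 0, 1]'

```text
clock: 11.97
eef_pos: [0.5699, -0.0004, 0.0627]
ee_rot: [-90.0, 0.0, 102.8]
ft_force: [0.5, -0.3, -1.6]
gripper_width: 0.0192
```

Call:
step_arm --series '[0, 0, 0, -0.22, 0.975, 0, 1, 0, 0, 0, -0.22, 0.975, 0, 1, 0, 0, 0, -0.22, 0.975, 0, 1, 0, 0, 0, 0, 0, 0, 1]'

```text
clock: 12.3
eef_pos: [0.5692, 0.0026, 0.0626]
ee_rot: [-90.0, -0.0, 102.8]
ft_force: [0.1, -0.3, -1.5]
gripper_width: 0.0191
```

Call:
step_arm --series '[0, 0, 0, -0.22, 0.975, 0, 1, 0, 0, 0, -0.22, 0.975, 0, 1, 0, 0, 0, -0.22, 0.975, 0, 1, 0, 0, 0, 0, 0, 0, 1]'

```text
clock: 12.63
eef_pos: [0.5686, 0.0055, 0.0627]
ee_rot: [-90.0, 0.0, 102.8]
ft_force: [0.8, 0.6, -2.1]
gripper_width: 0.019
```

Call:
step_arm --series '[0, 0, 0, -0.22, 0.975, 0, 1, 0, 0, 0, -0.22, 0.975, 0, 1, 0, 0, 0, -0.22, 0.975, 0, 1, 0, 0, 0, 0, 0, 0, 1]'

```text
clock: 12.97
eef_pos: [0.5679, 0.0084, 0.0627]
ee_rot: [-90.0, -0.0, 102.8]
ft_force: [0.0, 0.1, -0.4]
gripper_width: 0.0195
```

Call:
step_arm --series '[0, 0, 0, -0.22, 0.975, 0, 1, 0, 0, 0, -0.22, 0.975, 0, 1, 0, 0, 0, -0.22, 0.975, 0, 1, 0, 0, 0, 0, 0, 0, 1]'

```text
clock: 13.3
eef_pos: [0.5673, 0.0114, 0.0627]
ee_rot: [-90.0, 0.0, 102.8]
ft_force: [0.5, -0.6, -0.8]
gripper_width: 0.0192
```

Call:
step_arm --series '[0, 0, 0, -0.22, 0.975, 0, 1, 0, 0, 0, -0.22, 0.975, 0, 1, 0, 0, 0, -0.22, 0.975, 0, 1, 0, 0, 0, 0, 0, 0, 1]'

```text
clock: 13.63
eef_pos: [0.5666, 0.0143, 0.0627]
ee_rot: [-90.0, -0.0, 102.8]
ft_force: [0.6, -0.7, -2.3]
gripper_width: 0.0193
```

Call:
step_arm --series '[0, 0, 0, -0.22, 0.975, 0, 1, 0, 0, 0, -0.22, 0.975, 0, 1, 0, 0, 0, -0.22, 0.975, 0, 1, 0, 0, 0, 0, 0, 0, 1]'

```text
clock: 13.97
eef_pos: [0.566, 0.0169, 0.0628]
ee_rot: [-90.0, 0.0, 102.8]
ft_force: [-0.1, -1.0, -1.9]
gripper_width: 0.0195
```

Call:
step_arm --series '[0, 0, 0, -0.22, 0.975, 0, 1, 0, 0, 0, 0, 0, 0, 1, 0, 0, 0, 0, 0, 0, 1]'

```text
clock: 14.22
eef_pos: [0.5658, 0.0176, 0.0628]
ee_rot: [-90.0, 0.0, 102.8]
ft_force: [0.7, -3.1, -0.6]
gripper_width: 0.0194
```

Call:
step_arm --series '[0, 0, 0, -0.15, 0.65, 0, 1, 0, 0, 0, 0, 0, 0, 1, 0, 0, 0, 0, 0, 0, 1]'

```text
clock: 14.47
eef_pos: [0.5657, 0.0182, 0.0628]
ee_rot: [-90.0, 0.0, 102.8]
ft_force: [1.4, -6.3, -0.4]
gripper_width: 0.0193
```

```bash
python3 - <<'E'
from h import *
for i in range(3):
    s=manip.sense();print(s['eef_pos'],s['clock'],s['ft_force']); manip.snapshot('side')
E
```

```text
[0.56566386 0.01817431 0.06284114] 14.4667 [ 1.43369479 -6.3081158  -0.44012248]
[0.5656896  0.01818666 0.06287014] 14.5167 [ 0.11208549 -4.88260978  0.34333356]
[0.56566618 0.01818384 0.06284597] 14.5667 [ 0.95052757 -6.70240949  0.24709632]
```

Pressing with about 6 N (14.2–14.6 s). Set it down about 1 mm onto the floor, then release.

Call:
step_arm --series '[0, 0, 0, 0, 0, -0.5, 1, 0, 0, 0, 0, 0, -0.5, 1, 0, 0, 0, 0, 0, 0, 1, 0, 0, 0, 0, 0, 0, 1, 0, 0, 0, 0, 0, 0, 1]'

```text
clock: 15.03
eef_pos: [0.5658, 0.0182, 0.0622]
ee_rot: [-90.0, 0.0, 102.8]
ft_force: [0.4, -4.8, -0.1]
gripper_width: 0.0193
```

Call:
step_arm --series '[0, 0, 0, 0, 0, 0, 0.2, 0, 0, 0, 0, 0, 0, 0.0, 0, 0, 0, 0, 0, 0, 0.0, 0, 0, 0, 0, 0, 0, 0.0, 0, 0, 0, 0, 0, 0, 0.0, 0, 0, 0, 0, 0, 0, 0.0]'

```text
clock: 15.53
eef_pos: [0.5656, 0.0189, 0.0616]
ee_rot: [-90.0, -0.0, 102.8]
ft_force: [0.0, -0.2, -0.6]
gripper_width: 0.0428
```

```bash
python3 - <<'E'
from h import *
snap('w7','wrist');snap('s7','side'); s=manip.sense();print(s['eef_pos'],s['clock'],s['ft_force'],s['gripper_width'])
a=np.load('pics/w7.npz')['p'];b=np.load('pics/s7.npz')['p'][100:230,150:320]
save('w7s',np.hstack([cv2.resize(a,(400,300)),cv2.resize(b,(392,300))]))
E
```

```text
[0.56558449 0.01876017 0.061639  ] 15.6333 [-0.67973522  0.73370688 -0.81764223] 0.04277795915880898
```

View pics/w7s.png

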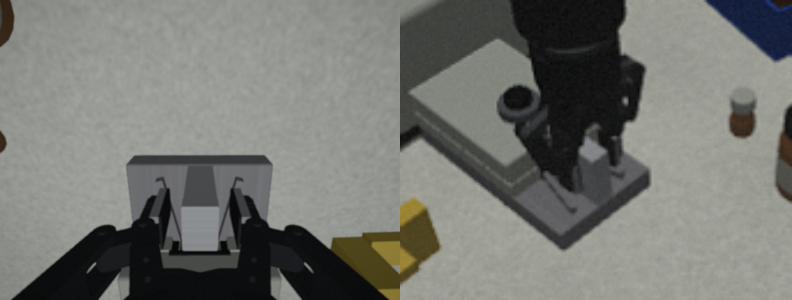

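Released: gaps on both sides of the block. Retract up, shut the fingers and go above the button.

Call:
step_arm --series '[0, 0, 0, 0, 0, 15, 0, 0, 0, 0, 0, 0, 25, 0, 0, 0, 0, 0, 0, 30, 0, 0, 0, 0, 0, 0, 30, 0, 0, 0, 0, -5.6, 25, 0, 1, 0, 0, 0, -5.6, 25, 0, 1, 0, 0, 0, -5.6, 25, 0, 1, 0, 0, 0, -5.6, 25, 0, 1, 0, 0, 0, 0, 0, 0, 1, 0, 0, 0, 0, 0, 0, 1, 0, 0, 0, 0, 0, 0, 1]'

```text
clock: 16.55
eef_pos: [0.5432, 0.1186, 0.1617]
ee_rot: [-90.0, 0.0, 102.9]
ft_force: [0.0, -0.0, 0.3]
gripper_width: 0.0001
```

```bash
python3 - <<'E'
from h import *
snap('w8','wrist');snap('s8','side'); s=manip.sense();print(s['eef_pos'],s['clock'],s['ft_force'],s['gripper_width'])
a=np.load('pics/w8.npz')['p'];b=np.load('pics/s8.npz')['p'][80:230,140:340]
save('w8s',np.hstack([cv2.resize(a,(400,300)),cv2.resize(b,(400,300))]))
E
```

```text
[0.5433309  0.11798409 0.16164689] 16.65 [0.64505104 0.3346119  0.13365722] 7.91636211613112e-05
```

View pics/w8s.png

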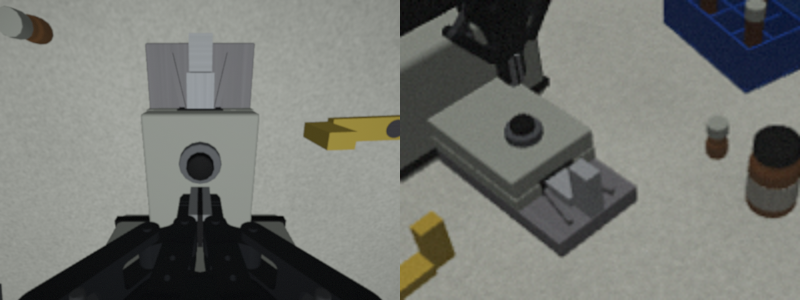

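```bash
python3 - <<'E'
from h import *
s=np.load('pics/w8.npz');p=s['p'];print(onz(s,[(279.8,233)],.092))
g=cv2.cvtColor(p[200:262,240:320],cv2.COLOR_RGB2GRAY);save('crop12',cv2.resize(p[195:300,220:340],None,fx=6,fy=5.5,interpolation=cv2.INTER_CUBIC))
m=(g<45).astype('uint8');n,l,st,c=cv2.connectedComponentsWithStats(m);print(st,c+[240,200])
d=s['d'];C,r=ray(s,[(280,230)]);print(C+r*d[230,280])
E
```

```text
[[0.54328201 0.11699752 0.092     ]]
[[   0    0   80   62 3810]
 [  33    1    1    1    1]
 [  35    1    2    1    2]
 [  38    0    4    1    4]
 [  44    1    1    1    1]
 [  29    2    3    1    3]
 [  50    2    1    1    1]
 [  21   14   38   38 1138]] [[279.4328084  230.00524934]
 [273.         201.        ]
 [275.5        201.        ]
 [279.5        200.        ]
 [284.         201.        ]
 [270.         202.        ]
 [290.         202.        ]
 [279.74956063 232.46748682]]
[[0.54359047 0.11501636 0.0914225 ]]
```

View pics/crop12.png

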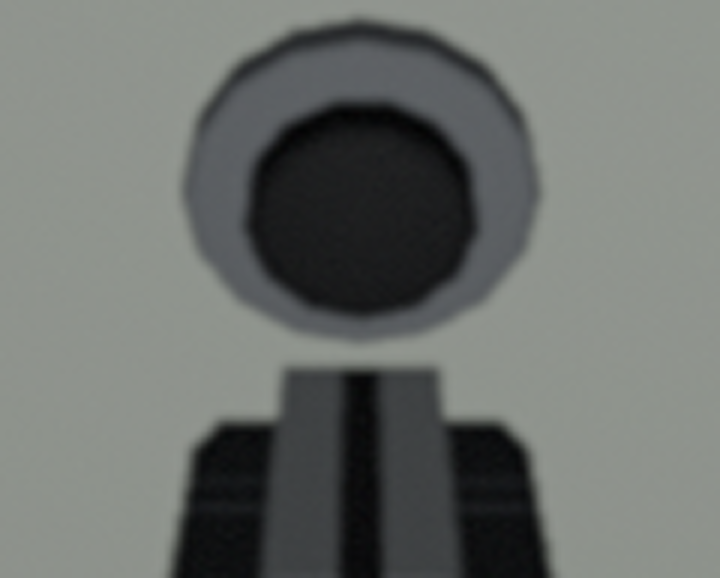

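The button centre at (280,232) gives (0.543,0.1175, 0.092), right below the TCP. Descend and press.

Call:
step_arm --series '[0, 0, 0, 0, 0, -20, 1, 0, 0, 0, 0, 0, -20, 1, 0, 0, 0, 0, 0, -10, 1, 0, 0, 0, 0, 0, -3, 1, 0, 0, 0, 0, 0, 0, 1]'

```text
clock: 17.07
eef_pos: [0.543, 0.1179, 0.1081]
ee_rot: [-89.9, 0.0, 102.8]
ft_force: [-0.1, -0.7, 0.3]
gripper_width: 0.0001
```

Call:
step_arm --series '[0, 0, 0, 0, 0, -2, 1, 0, 0, 0, 0, 0, -2, 1, 0, 0, 0, 0, 0, 0, 1]'

```text
clock: 17.32
eef_pos: [0.5438, 0.1188, 0.1056]
ee_rot: [-90.1, -0.0, 102.8]
ft_force: [-0.0, -0.4, 2.0]
gripper_width: -0.0
```

Call:
step_arm --series '[0, 0, 0, 0, 0, -2, 1, 0, 0, 0, 0, 0, -2, 1, 0, 0, 0, 0, 0, 0, 1]'

```text
clock: 17.57
eef_pos: [0.5438, 0.1188, 0.1014]
ee_rot: [-90.1, 0.0, 102.8]
ft_force: [1.0, -0.4, 4.3]
gripper_width: 0.0
```

Call:
step_arm --series '[0, 0, 0, 0, 0, -1.2, 1, 0, 0, 0, 0, 0, 0, 1, 0, 0, 0, 0, 0, 0, 1]'

```text
clock: 17.82
eef_pos: [0.5438, 0.1188, 0.1002]
ee_rot: [-90.1, 0.0, 102.8]
ft_force: [2.8, -1.0, 4.3]
gripper_width: 0.0001
```

Call:
step_arm --series '[0, 0, 0, 0, 0, -1, 1, 0, 0, 0, 0, 0, 0, 1, 0, 0, 0, 0, 0, 0, 1]'

```text
clock: 18.07
eef_pos: [0.5439, 0.1188, 0.1001]
ee_rot: [-90.1, 0.0, 102.8]
ft_force: [-0.3, 0.1, 8.5]
gripper_width: -0.0
```

It bottomed out: z stuck at 0.100 while the force jumped to 8.5 N. Raise and check.

Call:
step_arm --series '[0, 0, 0, 0, 0, 3, 1, 0, 0, 0, 0, 0, 8, 1, 0, 0, 0, 0, 0, 20, 1, 0, 0, 0, 0, 0, 30, 1, 0, 0, 0, 0, 0, 30, 1, 0, 0, 0, 0, 0, 0, 1, 0, 0, 0, 0, 0, 0, 1, 0, 0, 0, 0, 0, 0, 1]'

```text
clock: 18.73
eef_pos: [0.5424, 0.1188, 0.1883]
ee_rot: [-89.9, -0.0, 102.8]
ft_force: [-0.1, 0.4, -0.3]
gripper_width: 0.0002
```

```bash
python3 - <<'E'
from h import *
np.set_printoptions(precision=4,suppress=True)
snap('w9','wrist');snap('s9','side'); s=manip.sense();print(s['eef_pos'],s['clock'],s['ft_force'])
a=np.load('pics/w9.npz');b=np.load('pics/s9.npz')['p'][100:220,150:310]
a0=np.load('pics/w8.npz')
for q in(a0,a):
    m=(cv2.cvtColor(q['p'],cv2.COLOR_RGB2GRAY)<45).astype('uint8')
    n,l,st,c=cv2.connectedComponentsWithStats(m)
    for i in range(1,n):
        if 300<st[i,4]<2500: 
            x,y=c[i].astype(int);C,r=ray(q,[c[i]]);print(c[i],C+r*np.median(q['d'][y-2:y+3,x-2:x+3]))
save('w9s',np.hstack([cv2.resize(a['p'],(400,300)),cv2.resize(b,(400,300))]))
for q in (a0,a): save('cr%d'%(q is a),cv2.resize(q['p'][40:160,240:330],None,fx=5,fy=5,interpolation=cv2.INTER_CUBIC))
E
```

```text
[0.5424 0.1185 0.1877] 18.8333 [-0.3944  0.2405  0.0208]
[279.7496 232.4675] [[0.5434 0.1166 0.092 ]]
[278.4878 219.34  ] [[0.5434 0.1169 0.0922]]
[  8.2605 399.7171] [[0.8202 0.4575 0.0178]]
```

View pics/w9s.png

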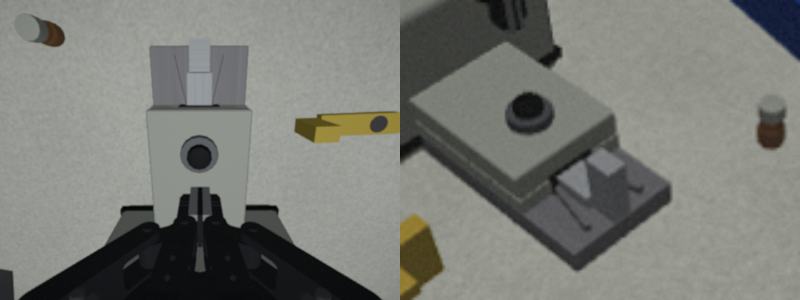

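View pics/cr1.png

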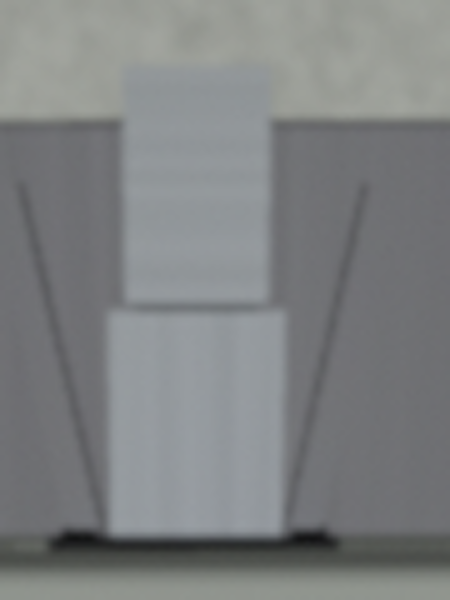

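View pics/cr0.png

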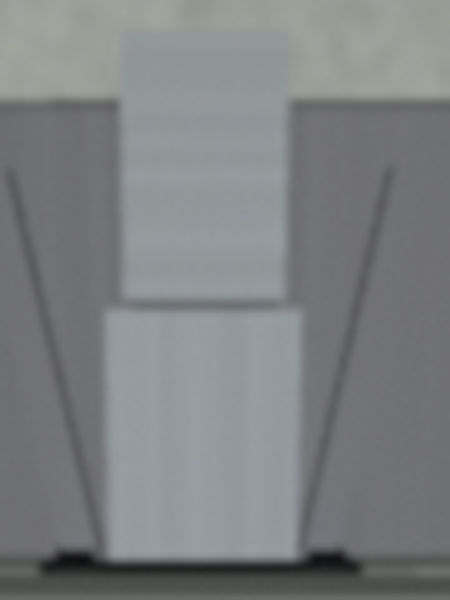

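```bash
python3 - <<'E'
from h import *
np.set_printoptions(precision=4,suppress=True)
u=np.array([np.cos(np.radians(102.8)),np.sin(np.radians(102.8))]);M=np.array([.5535,.071]);n=np.array([-u[1],u[0]])
print('release TCP',(np.array([.5657,.0182])-M)@u)
for f,pts in(('w8',[(121,30),(288,30),(286,300),(122,300)]),('w9',[(121,64),(271,64),(270,303),(122,303)])):
    s=np.load('pics/%s.npz'%f);g=onz(s,crop(pts,240,40,5,5),.085)[:,:2]
    e=onz(s,crop([(200,310 if f=='w8' else 311)],240,40,5,5),.039)[:,:2]
    d=g[3]-g[0];print(f,(g-M)@u,(g.mean(0)-M)@n,np.degrees(np.arctan2(d[1],d[0])),'bar start',(e-M)@u)
E
```

```text
release TCP -0.05419077757829123
w8 [-0.0695 -0.0695 -0.0396 -0.0396] 0.00017196313503944557 102.07197155140076 bar start [-0.0394]
w9 [-0.0696 -0.0696 -0.0394 -0.0395] 9.160921221919944e-05 102.07720318858156 bar start [-0.0393]
```

```bash
python3 - <<'E'
from h import *
print(manip.finish_job())
E
```

```text
the job is handed in; nothing more can be done
None
```

The narrow carrier is in the slot against the hidden stop, released. I then pressed the start button and let it spring back, and handed the job in at about 19 s. The hand-in reported no verdict.

**Carrier:** I gripped it by its block, lifted it onto the ledge and slid it in until it met the stop about 80 mm inside. I pressed with about 6 N, slightly over the 5 N asked for, lowered it about 1 mm onto the slot floor and opened the fingers.

**Button:** I pressed it until it bottomed out. The tool stopped moving and the force rose to 8.5 N.

**Last checks:**
- **Carrier position:** the grip block sits 54.5 mm outside the mouth and the tool was at 54.2 mm when it let go, so the carrier did not move visibly before or after the button press. It is within about 0.2 mm of the slot's centreline and within about 1° of straight.
- **Button:** its top is back at 92 mm, the same height as before the press.
- **Robot:** the arm is clear of everything, with no contact force.
- **Bystanders:** I never touched the spare or the other bystanders, but I did not re-measure their positions at the end.

**One disagreement:** before insertion, the scene camera placed the slot about 4–7 mm to one side of where the wrist and side cameras did. I trusted those two, and the carrier went in with no side force above the sensor noise (about 1 N).

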